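Index the ball stake and balance a copper disc on it

TASK

Turn the stake turret one click anticlockwise (seen from above), so that the ball stake stands next to the steel bench block in place of the cone. Then slide the copper disc off the block, without lifting it up, until it rests balanced on top of the ball alone, nearly level and clear of the block, and leave it there at rest.

Things in the scene. Friction and masses are not known exactly. Their poses are not given: they have to be found in the camera images.
- disc: Loose flat copper disc, 100 mm diameter, 6 mm thick, about 0.4 kg, too wide to grasp. It starts lying on the bench block. Origin: centre of its underside; z is its axis, up.
- stand: Fixed foot plate, 150 x 420 mm, that carries the turret at its -y end and the bench block on a wooden riser at its +y end. Origin: centre of its underside, on the table. Its y axis points from the turret to the block; it is turned by up to about 15 degrees about the vertical. The disc has to travel along the stand's -y.
- block: Polished steel bench block, a fixed smooth slab 160 mm (stand x) x 190 mm (stand y) x 18 mm, on the riser; its top is 118 mm above the table. Origin: centre of its underside; axes parallel to the stand's.
- block_edge (a point): Middle of the block's top edge that faces the turret, 118 mm above the table. With the turret at the second click the ball's crown lies 52 mm from this edge, straight out along the stand's -y.
- ball_crown (a point): Highest point (crown) of the ball stake, a polished steel ball of 80 mm diameter fixed in a collar on the turret and turning with it. 120 mm above the table (2 mm above the block's top), 75 mm from the turret's axis.
- handle (a point): Top of the turret's upright handle, a plain steel pin of 14 mm diameter, 130 mm above the table, 90 mm from the turret's axis, across the axis from the ball; free of other parts from 45 mm above the table upwards.
- turret_axis (a point): Point on the turret's vertical axis, on the turret plate's upper face, 40 mm above the table. The plate has 108 mm radius. Around the axis, a quarter turn apart, stand the ball, a pointed cone (tip 112 mm above the table), the handle and a flat square stake (50 mm square, top 95 mm above the table).
- turret (a joint): Angle of the turret, rad, growing anticlockwise seen from above. A sprung detent clicks at 0 (start: the cone next to the block, the ball on the stand's +x side, the handle on its -x side), at 1.571 (the ball next to the block) and at 3.142. It takes about 5 N at the handle to pass from one click to the next.
Not all that is in view belongs to the job. Of the things that look like the disc, the middle-sized one is meant.

How it is judged:
By the outcome, as a careful person would: the job done as asked, in the order asked, and still so for the second after the job is handed in, with the robot touching nothing.
It also fails if it takes over 62 s, if anything falls off the work surface, if the arm or the gripper's body presses on something with over 40 N, if the wrist force passes 120 N, or if a joint passes its speed limit or range.

ROBOT

A 6-joint arm with a two-finger parallel gripper is mounted at the origin on the work surface. World frame = base frame: x ahead of the robot, y to its left, z up, the work surface at z = 0. Lengths are in m, angles in rad, forces in N, time in s.
With the tool pointing down it reaches from about 0.275 to 0.775 m from the base axis. Payload 14.6 kg.
Tool frame: the origin (TCP) lies at the very end of the fingers, on their centre line; the grasp point (between the pads) lies manip.grip_depth behind it (manip.grip_depth is the distance from the TCP to the grasp point, in m); z points along the fingers, y is the line along which they close (so a half turn about z gives the same grasp; the last joint's range is limited). The gripper opens to 85 mm and grips with 20 to 120 N. Pads are 22 mm wide; open, the fingers measure 114 mm over their backs; the gripper's body (76 mm by 85 mm) begins 54 mm behind the grasp point. The pads swing forward as they close: fully open they stand 13 mm farther back than shut.
Start: joints at [1.189, 0.263, -0.048, 1.259, 0, 1.415], TCP at [0.118, 0.512, 0.202] pointing down, gripper open.
Joint ranges: [-2.65, 2.65], [-0.89, 1.7], [-1.18, 1.37], [-2.13, 2.11], [-1.35, 1.29], [-3.14, 3.14]. Speed limits (rad/s): [1.89, 1.89, 2.57, 2.79, 3.14, 3.14].

INTERFACE

Orientations are given as a 3x3 rotation matrix whose columns are the frame's x, y, z axes.
In Python, from cell import manip, viewer gives the robot as it stands.
- The arm moves only by the tool carry_out, never from a script. Its argument "motion" is one flat list of numbers, 7 for each row, row after row: the finger opening in mm, from 0 to 85.4, then the shift along the world's x, y, z in mm, then the turn, a rotation vector about the world's x, y, z in degrees. A call has exactly 8 rows; each row is the pose to reach, as a shift and turn from the pose commanded when the call began; what a row does not reach only later rows make up. A row lasts 1/12 s, in which the tool goes at most 41.7 mm and 7.16 degrees, less where a joint would pass 70% of its speed; a pose out of reach is approached as far as the arm can. A call with a gripper value outside its range is refused whole. The fingers move at their own pace and stop on an object; "squeeze" is the grip in N (left out, the last holds). Time passes only in rows, so rows that repeat a pose let the fingers close, or fill a call up. It gives the time, the measured TCP pose, the force, the opening and the grip force at its end, in the units of the state.
- manip.get_state(): the state, without advancing time (a new reading comes with each control period).
- viewer.capture(name): name is "scene" or "top" or "wrist"; returns the picture (480x640x3 uint8, red, green, blue); there is no depth.
- viewer.get_calibration(name): a dict with "mtx" (3x3 intrinsics, pixels), "dist_coeffs" ([k1, k2, p1, p2, k3] as OpenCV has them; the pictures are not rectified), "rvec" (rotation vector, rad) and "tvec" (3), from world to camera coordinates, as OpenCV has them. Camera axes: x right, y down, z forward; pixel columns grow to the right and rows downward; lengths in m; the calibration is good to about 2 mm. A picture is of the moment at which its call begins: read the wrist's pose just before it. get_calibration takes no time and is no camera call; for the wrist camera it gives the pose at the moment of the call.
- manip.finish_job(): hands the job in; it is judged then, once.
The state is a dict: "time": time; "joint_pos": joint angles; "qd": joint speeds; "joint_torque": joint torques, N m; "tcp_pos": TCP position; "tool_rot": TCP orientation; "contact_force": force on the tool from outside, world axes, zero at the start; "moment": the same for the moment, N m; "width": finger opening in m; "grip_force": force on a finger pad.
Only numpy, scipy, OpenCV 4.12 (cv2) and the standard library are available. Lean on these libraries where they do the work, as an engineer would, in place of code of your own. Each camera call takes 0.05 s, during which the arm holds its last target. There are 200 camera calls.

## Working session

There is one attempt and no reset: what is moved stays moved. The work goes in short steps, Python scripts to look and compute and a tool call to move; the robot and the scene stay as the last step left them, time stands still between calls to the robot, and variables do not carry over. Pictures are saved under pics/ and viewed, at most 10 in all, crops included, and the job is handed in when it is done.

Besides the shell and the picture viewer there is one more tool, called in YAML: its name, and indented under it one key for each argument. carry_out: Moves the arm, as the interface text tells. Its arguments: {"type":"object","properties":{"motion":{"type":"array","items":{"type":"number"}},"squeeze":{"type":"number"}},"required":["motion"]}

```bash
mkdir -p pics; ls; cat > h.py <<'E'
import numpy as np, cv2
from cell import manip, viewer
def cap(n,f):
    im=viewer.capture(n); cv2.imwrite('pics/'+f,im[:,:,::-1]); return im
def ray(n,px,z,c=None):
    c=c or viewer.get_calibration(n)
    p=cv2.undistortPoints(np.array(px,float).reshape(-1,1,2),np.array(c['mtx']),np.array(c['dist_coeffs'])).reshape(-1,2)
    R=cv2.Rodrigues(np.array(c['rvec'],float))[0]; o=-R.T@np.array(c['tvec']).ravel()
    d=np.c_[p,np.ones(len(p))]@R
    return o+d*((np.reshape(z,(-1,))-o[2])/d[:,2])[:,None]
def proj(n,P):
    c=viewer.get_calibration(n)
    return cv2.projectPoints(np.array(P,float).reshape(-1,1,3),np.array(c['rvec']),np.array(c['tvec']),np.array(c['mtx']),np.array(c['dist_coeffs']))[0].reshape(-1,2)
E
python3 - <<'E'
from h import *
a=cap('top','top1.png'); b=cap('scene','scene1.png')
s=manip.get_state(); print(s['time'],s['tcp_pos'],manip.grip_depth, s['width'])
print(np.round(s['tool_rot'],3))
E
```

```text
pics
0.1 [0.11793789 0.51131506 0.20176468] 0.0187 0.08504915949495594
[[-0.974  0.225 -0.   ]
 [ 0.225  0.974 -0.001]
 [ 0.    -0.001 -1.   ]]
```

View pics/top1.png

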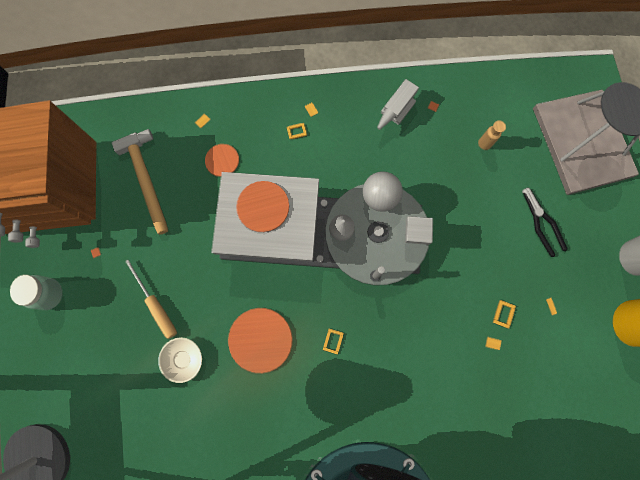

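View pics/scene1.png

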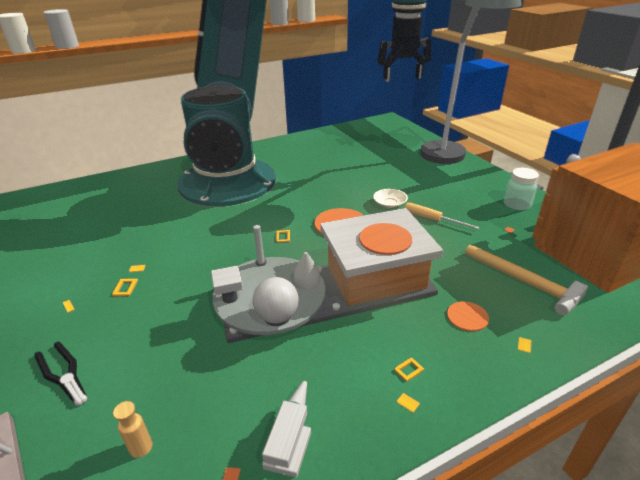

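Top view: three orange discs. The small one is at (222,160) on the table, the middle one at (263,207) on the block, and the large one at (260,340) on the table. The description (middle-sized, lying on the block) fits (263,207). The turret axis is near (379,231), the ball at (382,192), the handle pin's top at about (377,272) and the cone at (342,225).

```bash
python3 - <<'E'
from h import *
a=cv2.imread('pics/top1.png')
hsv=cv2.cvtColor(a,cv2.COLOR_BGR2HSV)
m=cv2.inRange(hsv,(3,150,120),(14,255,255))
for c in cv2.findContours(m,0,1)[0]:
    if cv2.contourArea(c)>500:
        z=.124 if cv2.pointPolygonTest(c,(263,207),False)>0 else .006
        P=ray('top',c[:,0,:],z)[:,:2].astype(np.float32)
        print('disc',cv2.minEnclosingCircle(c)[0],z,cv2.fitEllipse(P))
# block
g=cv2.inRange(hsv,(0,0,140),(180,45,255)); g[:,325:]=0;g[:165]=0;g[270:]=0;g[:,:205]=0
g=cv2.bitwise_or(g,m*(1)); g[:172]=0;g[270:]=0
g=cv2.morphologyEx(g,cv2.MORPH_OPEN,np.ones((9,9))); g=cv2.morphologyEx(g,cv2.MORPH_CLOSE,np.ones((9,9)))
c=max(cv2.findContours(g,0,1)[0],key=cv2.contourArea)
P=ray('top',c[:,0,:],.118)[:,:2].astype(np.float32)
r=cv2.minAreaRect(P);print('block',r);
B=cv2.boxPoints(r);print(B, proj('top',np.c_[B,np.full(4,.118)]))
# plate
print('axis guess',ray('top',[(379,231),(377,272),(382,190)],[.06,.13,.1]))
v=cv2.resize(a[150:310,200:460],None,fx=3,fy=3,interpolation=2);cv2.imwrite('pics/crop1.png',v)
E
```

```text
disc (259.58544921875, 339.8607482910156) 0.006 ((0.36194267868995667, 0.17701002955436707), (0.12766613066196442, 0.12795443832874298), 4.253561019897461)
disc (262.621826171875, 205.89376831054688) 0.124 ((0.6086201667785645, 0.13613437116146088), (0.0958084911108017, 0.09731264412403107), 107.12345123291016)
disc (221.5, 159.5) 0.006 ((0.7600799798965454, 0.22969268262386322), (0.06927286833524704, 0.07476700097322464), 6.161247253417969)
disc (24.5, 149.5) 0.006 ((0.8513341546058655, 0.6980898976325989), (0.13724473118782043, 0.2861346900463104), 92.84903717041016)
block ((0.5925230383872986, 0.13304191827774048), (0.18936854600906372, 0.1595766693353653), 79.59107971191406)
[[0.4969409  0.05433136]
 [0.6538915  0.02550029]
 [0.68810517 0.21175247]
 [0.5311546  0.24058354]] [[311.86273803 259.67881322]
 [318.17376274 178.02019953]
 [221.0955759  171.51059938]
 [210.98439162 252.16866114]]
axis guess [[ 0.54945144 -0.08610844  0.06      ]
 [ 0.45960767 -0.06110689  0.13      ]
 [ 0.62216214 -0.09693139  0.1       ]]
```

View pics/crop1.png

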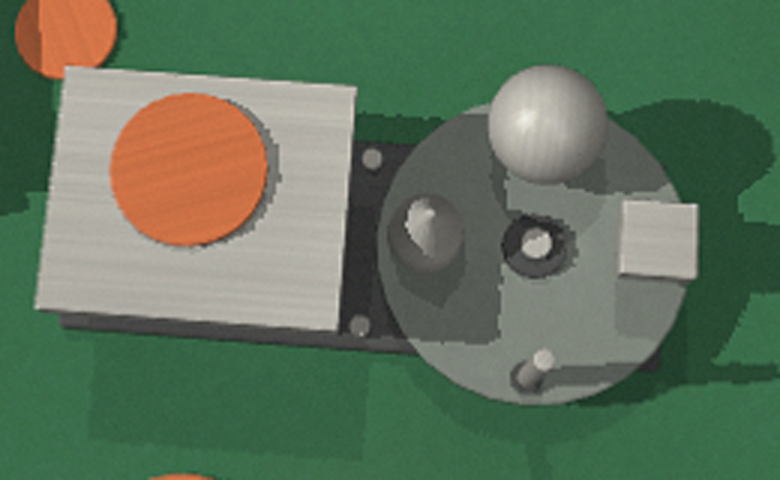

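The crop confirms the middle disc on the block at crop pixel (188,168), the ball at crop (548,125), the handle top at crop (543,357) and the cone at crop (425,230).

The stand is yawed about -10.4°. The axis is at about (0.552,-0.085) and the handle at about (0.464,-0.069). I'll move above the handle.

carry_out:
  motion: [50,40,-10,0,0,0,0,50,75,-35,0,0,0,0,50,100,-65,0,0,0,0,50,115,-105,0,0,0,0,50,130,-145,0,0,0,0,50,145,-185,0,0,0,1,50,160,-220,0,0,0,2,50,175,-260,0,0,0,2.6]

```text
time: 0.77
tcp_pos: [0.2927, 0.2508, 0.2021]
tool_rot: [[-0.984, 0.179, 0.0], [0.179, 0.984, -0.0], [-0.0, -0.0, -1.0]]
contact_force: [1.2, 0.7, 1.1]
width: 0.05
grip_force: 0.0
```

carry_out:
  motion: [50,22,-35,0,0,0,0,50,44,-70,0,0,0,0,50,64,-105,0,0,0,0,50,86,-140,0,0,0,0,50,108,-175,0,0,0,0,50,128,-210,0,0,0,0,50,145,-240,0,0,0,0,50,145,-240,0,0,0,0]

```text
time: 1.43
tcp_pos: [0.4402, 0.0081, 0.2016]
tool_rot: [[-0.983, 0.185, 0.0], [0.185, 0.983, -0.001], [-0.0, -0.001, -1.0]]
contact_force: [-0.9, 1.2, -0.5]
width: 0.0498
grip_force: 0.0
```

```bash
python3 - <<'E'
from h import *
a=cap('wrist','w1.png')
R=cv2.Rodrigues(np.array(viewer.get_calibration('wrist')['rvec'],float))[0];t=np.array(viewer.get_calibration('wrist')['tvec']).ravel()
print(-R.T@t,R[2])
print(proj('wrist',[[.464,-.069,.13],[.5524,-.0853,.065],[.5754,.0396,.118]]))
E
```

```text
[0.36279797 0.02441013 0.37365905] [ 0.29823068 -0.05669869 -0.95280833]
[[225.92888685 286.15300029]
 [251.01026885 340.33681603]
 [388.67645773 375.95802446]]
```

View pics/w1.png

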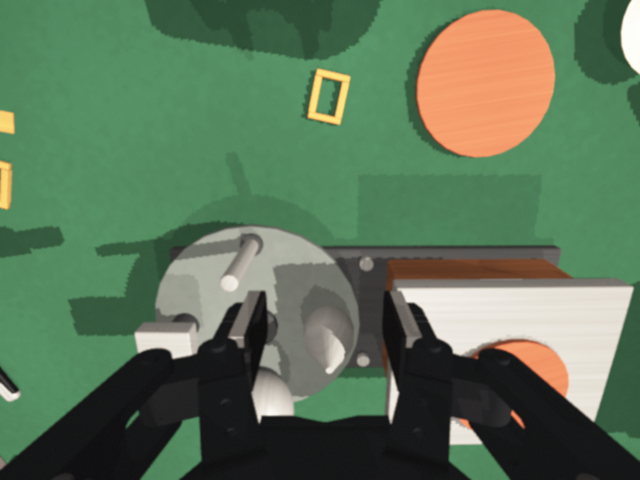

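The wrist view shows the handle top at (230,284), within 4 px of the prediction. I'll descend over it and grip.

carry_out:
  motion: [50,11,-37,0,0,0,0,50,23,-75,0,0,0,0,50,23,-75,0,0,0,0,50,23,-75,-30,0,0,0,50,23,-75,-60,0,0,0,50,23,-75,-90,0,0,0,50,23,-75,-118,0,0,0,50,23,-75,-118,0,0,0]
  squeeze: 20

```text
time: 2.15
tcp_pos: [0.4576, -0.0607, 0.0803]
tool_rot: [[-0.984, 0.18, -0.006], [0.18, 0.984, 0.002], [0.007, 0.001, -1.0]]
contact_force: [-0.3, 0.8, -0.9]
width: 0.0495
grip_force: 0.0
```

carry_out:
  motion: [5,0,0,0,0,0,0,5,0,0,0,0,0,0,5,0,0,0,0,0,0,5,0,0,0,0,0,0,5,0,0,0,0,0,0,5,0,0,0,0,0,0,5,0,0,0,0,0,0,5,0,0,0,0,0,0]

```text
time: 2.82
tcp_pos: [0.4616, -0.0627, 0.086]
tool_rot: [[-0.984, 0.18, 0.003], [0.18, 0.984, -0.001], [-0.003, -0.0, -1.0]]
contact_force: [-3.0, -0.6, 8.5]
width: 0.0127
grip_force: 19.7
```

```bash
python3 - <<'E'
import numpy as np
from math import *
ey=np.array([.1806,.9836]);ex=np.array([.9836,-.1806])
r0=-90*ex
for k in range(1,17):
    a=radians(k*5.75); c,s=cos(a),sin(a)
    print(k,k*5.75,np.round(np.array([[c,-s],[s,c]])@r0-r0,1))
E
```

```text
1 5.75 [-1.2 -9. ]
2 11.5 [ -1.5 -18. ]
3 17.25 [ -0.8 -27. ]
4 23.0 [  0.7 -35.9]
5 28.75 [  3.1 -44.6]
6 34.5 [  6.4 -53. ]
7 40.25 [ 10.5 -61. ]
8 46.0 [ 15.3 -68.6]
9 51.75 [ 21.  -75.7]
10 57.5 [ 27.3 -82.2]
11 63.25 [ 34.2 -88. ]
12 69.0 [ 41.6 -93.1]
13 74.75 [ 49.6 -97.4]
14 80.5 [  57.9 -100.9]
15 86.25 [  66.5 -103.5]
16 92.0 [  75.4 -105.3]
```

carry_out:
  motion: [5,-1.2,-9,0,0,0,5.75,5,-1.5,-18,0,0,0,11.5,5,-0.8,-27,0,0,0,17.25,5,0.7,-36,0,0,0,23,5,3,-44.5,0,0,0,28.75,5,6.4,-53,0,0,0,34.5,5,10.5,-61,0,0,0,40.25,5,15.3,-68.6,0,0,0,46]

```text
time: 3.48
tcp_pos: [0.4739, -0.1314, 0.0852]
tool_rot: [[-0.81, -0.586, -0.003], [-0.586, 0.81, -0.001], [0.003, 0.001, -1.0]]
contact_force: [-18.6, -5.2, 10.6]
width: 0.0129
grip_force: 21.0
```

carry_out:
  motion: [5,5.7,-7,0,0,0,5.75,5,12,-13.6,0,0,0,11.5,5,19,-19.4,0,0,0,17.25,5,26.3,-24.5,0,0,0,23,5,34.3,-28.8,0,0,0,28.75,5,42.6,-32.3,0,0,0,34.5,5,51,-35,0,0,0,40,5,57,-36.3,0,0,0,44]

```text
time: 4.15
tcp_pos: [0.5337, -0.1695, 0.0853]
tool_rot: [[-0.177, -0.984, 0.0], [-0.984, 0.177, -0.004], [0.004, -0.001, -1.0]]
contact_force: [-5.9, -13.6, -4.2]
width: 0.0128
grip_force: 20.0
```

carry_out:
  motion: [5,0,0,0,0,0,0,5,0,0,0,0,0,0,5,0,0,0,0,0,0,45,0,0,0,0,0,0,45,0,0,0,0,0,0,45,0,0,0,0,0,0,45,0,0,0,0,0,0,45,0,0,0,0,0,0]

```text
time: 4.82
tcp_pos: [0.5331, -0.1672, 0.0845]
tool_rot: [[-0.18, -0.984, 0.0], [-0.984, 0.18, -0.0], [-0.0, -0.0, -1.0]]
contact_force: [0.1, -0.6, 0.6]
width: 0.045
grip_force: 0.0
```

```bash
python3 - <<'E'
from h import *
b=cap('scene','scene2.png');cap('top','top2.png')
cv2.imwrite('pics/scene2c.png',cv2.resize(b[170:350,190:460,::-1],None,fx=2.5,fy=2.5))
E
```

```text
(no output)
```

View pics/scene2c.png

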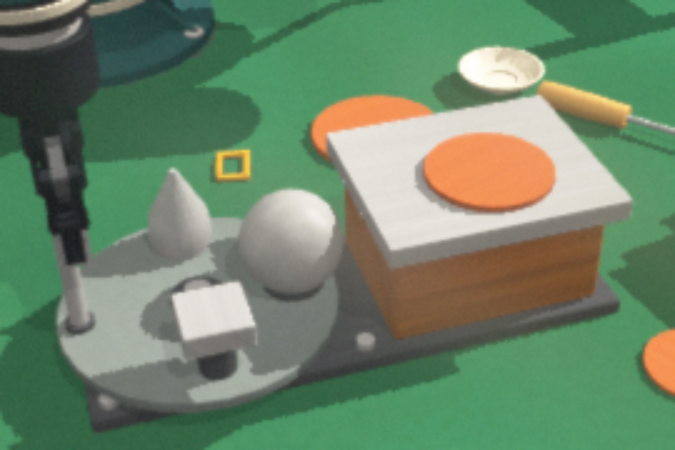

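The ball now stands next to the block, and the fingers are open around the handle. Next I retreat upward and go behind the disc.

carry_out:
  motion: [45,0,0,38,0,0,0,45,0,0,76,0,0,0,45,0,0,112,0,0,0,45,0,0,112,0,0,0,60,9,37,112,0,0,0,60,18,75,112,0,0,0,60,27,112,112,0,0,0,60,36,150,112,0,0,0]

```text
time: 5.58
tcp_pos: [0.5691, -0.0158, 0.1963]
tool_rot: [[-0.181, -0.983, 0.0], [-0.983, 0.181, 0.0], [-0.0, -0.0, -1.0]]
contact_force: [1.1, -0.4, 0.2]
width: 0.0601
grip_force: 0.0
```

carry_out:
  motion: [60,9,38,0,0,0,0,60,18,76,0,0,0,0,60,27,114,0,0,0,0,60,36,152,0,0,0,0,60,44,188,0,0,0,0,60,52,225,0,0,0,0,60,52,225,0,0,0,0,60,52,225,0,0,0,0]

```text
time: 6.25
tcp_pos: [0.6209, 0.2094, 0.1955]
tool_rot: [[-0.178, -0.984, -0.001], [-0.984, 0.178, -0.0], [0.0, 0.001, -1.0]]
contact_force: [-0.9, -1.1, 0.4]
width: 0.0598
grip_force: 0.0
```

```bash
python3 - <<'E'
from h import *
a=cap('wrist','w2.png'); cap('top','top3.png'); s=manip.get_state(); print(s['tcp_pos'])
print(proj('wrist',[[.6086,.1361,.124],[.5660,-.0116,.12],[.5754,.0396,.118]]))
E
```

```text
[0.62081783 0.20715941 0.19602862]
[[ 324.31528763  129.95312603]
 [ 351.99587167 -155.61309814]
 [ 350.18955231  -46.92171524]]
```

View pics/w2.png

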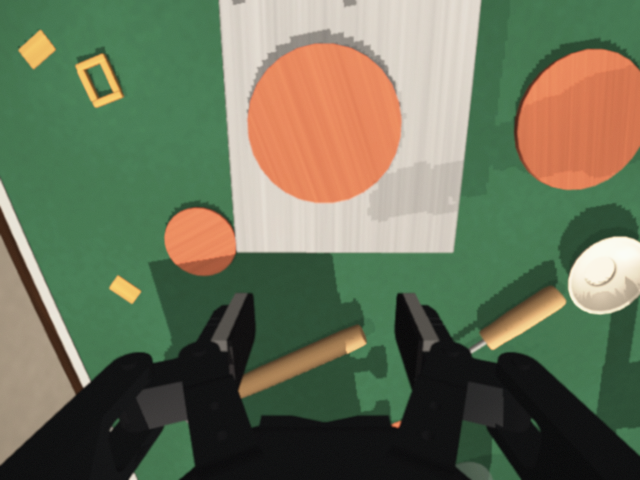

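The wrist view shows the disc at (325,122) and the block's rear edge at row 252, with corners at about (237,252) and (453,252). I'll measure with this view.

```bash
cat >> h.py <<'E'
EX=np.array([.9836,-.1806]);EY=np.array([.1806,.9836])
def disc(n,im,z,near,bgr=True):
    hsv=cv2.cvtColor(im,cv2.COLOR_BGR2HSV if bgr else cv2.COLOR_RGB2HSV)
    m=cv2.inRange(hsv,(3,110,100),(14,255,255))
    for c in cv2.findContours(m,0,1)[0]:
        if cv2.contourArea(c)>500 and cv2.pointPolygonTest(c,near,False)>0:
            P=ray(n,c[:,0,:],z)[:,:2]
            A=np.c_[2*P,np.ones(len(P))];s=np.linalg.lstsq(A,(P**2).sum(1),rcond=None)[0]
            return s[:2],np.sqrt(s[2]+s[:2]@s[:2]),c[:,0,:]
E
python3 - <<'E'
from h import *
a=cv2.imread('pics/w2.png'); t=cv2.imread('pics/top3.png')
c,r,_=disc('wrist',a,.124,(325,122)); print('wrist disc',c,r)
print(ray('wrist',[(237,252),(453,252)],.118), 'rear mid', ray('wrist',[(345,252)],.118))
d=disc('top',t,.124,(263,190)); print('top',d and d[:2])
v=cv2.inRange(cv2.cvtColor(a,cv2.COLOR_BGR2HSV),(0,0,130),(180,60,255))
for row in (150,200,230):
    x=np.where(v[row,215:480]>0)[0]+215; L,Rr=x.min(),x.max()
    q=ray('wrist',[(L,row),(Rr,row)],.118)[:,:2]; print(q, q.mean(0), q.mean(0)@EX)
tcp=np.array([.6208,.2072]);print('tcp ex,ey',tcp@EX,tcp@EY,'disc',c@EX,c@EY)
E
```

```text
wrist disc [0.60846541 0.13424607] 0.049201334984228844
[[0.68726312 0.20938795 0.118     ]
 [0.53098371 0.23809639 0.118     ]] rear mid [[0.60925896 0.22368024 0.118     ]]
top (array([0.60910711, 0.13400519]), np.float64(0.04754245077319756))
[[0.67486577 0.13720268]
 [0.51732278 0.16594107]] [0.59609427 0.15157188] 0.5589444474182361
[[0.68092785 0.17102613]
 [0.5238755  0.19977412]] [0.60240168 0.18540012] 0.5590390267050558
[[0.6844208  0.19275394]
 [0.52758325 0.22152096]] [0.60600203 0.20713745] 0.55865456860422
tcp ex,ey 0.5731985600000001 0.3159184 disc 0.5742417417137822 0.24193328922225193
```

carry_out:
  motion: [60,0,0,-30,0,0,0,60,0,0,-60,0,0,0,60,0,0,-70,0,0,0,60,0,0,-74,0,0,0,60,0,0,-75,0,0,0,60,0,0,-76,0,0,0,60,0,0,-76,0,0,0,60,0,0,-76,0,0,0]

```text
time: 7.02
tcp_pos: [0.6216, 0.2077, 0.1214]
tool_rot: [[-0.181, -0.984, 0.002], [-0.984, 0.181, 0.0], [-0.001, -0.002, -1.0]]
contact_force: [-0.4, -0.1, -0.1]
width: 0.0601
grip_force: 0.0
```

carry_out:
  motion: [60,0,0,-1,0,0,0,60,0,0,-2,0,0,0,60,0,0,-2,0,0,0,60,0,0,-3,0,0,0,60,0,0,-3,0,0,0,60,0,0,-4,0,0,0,60,0,0,-4,0,0,0,60,0,0,-4,0,0,0]

```text
time: 7.68
tcp_pos: [0.6209, 0.2076, 0.1161]
tool_rot: [[-0.18, -0.984, -0.0], [-0.984, 0.18, -0.0], [0.0, 0.0, -1.0]]
contact_force: [1.0, -0.3, -0.0]
width: 0.06
grip_force: 0.0
```

carry_out:
  motion: [60,0,0,-1,0,0,0,60,0,0,-1,0,0,0,60,0,0,-2,0,0,0,60,0,0,-2,0,0,0,60,0,0,-3,0,0,0,60,0,0,-3,0,0,0,60,0,0,-3,0,0,0,60,0,0,-3,0,0,0]

```text
time: 8.35
tcp_pos: [0.621, 0.2076, 0.1132]
tool_rot: [[-0.18, -0.984, 0.0], [-0.984, 0.18, -0.0], [-0.0, -0.0, -1.0]]
contact_force: [0.0, 0.1, -0.3]
width: 0.0603
grip_force: 0.0
```

carry_out:
  motion: [60,0,0,-1,0,0,0,60,0,0,-1,0,0,0,60,0,0,-2,0,0,0,60,0,0,-2,0,0,0,60,0,0,-3,0,0,0,60,0,0,-3,0,0,0,60,0,0,-3,0,0,0,60,0,0,-3,0,0,0]

```text
time: 9.02
tcp_pos: [0.621, 0.2077, 0.1102]
tool_rot: [[-0.18, -0.984, 0.0], [-0.984, 0.18, 0.0], [-0.0, -0.0, -1.0]]
contact_force: [0.2, 0.4, 0.8]
width: 0.06
grip_force: 0.0
```

carry_out:
  motion: [60,0,0,-1,0,0,0,60,0,0,-1,0,0,0,60,0,0,-1.5,0,0,0,60,0,0,-1.5,0,0,0,60,0,0,-2,0,0,0,60,0,0,-2,0,0,0,60,0,0,-2,0,0,0,60,0,0,-2,0,0,0]

```text
time: 9.68
tcp_pos: [0.621, 0.2076, 0.1082]
tool_rot: [[-0.18, -0.984, -0.0], [-0.984, 0.18, -0.0], [0.0, 0.0, -1.0]]
contact_force: [0.3, 0.4, 0.2]
width: 0.0603
grip_force: 0.0
```

carry_out:
  motion: [60,0,0,-1,0,0,0,60,0,0,-1,0,0,0,60,0,0,-2,0,0,0,60,0,0,-2,0,0,0,60,0,0,-2.5,0,0,0,60,0,0,-2.5,0,0,0,60,0,0,-2.5,0,0,0,60,0,0,-2.5,0,0,0]

```text
time: 10.35
tcp_pos: [0.621, 0.2077, 0.1057]
tool_rot: [[-0.18, -0.984, 0.0], [-0.984, 0.18, -0.0], [-0.0, -0.0, -1.0]]
contact_force: [0.3, -0.3, -0.2]
width: 0.0597
grip_force: 0.0
```

```bash
python3 - <<'E'
from h import *
b=cap('scene','scene3.png'); a=cap('wrist','w3.png')
l=cv2.resize(b[180:310,310:460,::-1],(600,520),interpolation=2)
r=cv2.resize(a[:,:,::-1],(200,150))
l=cv2.resize(l,(400,347)); r=cv2.resize(a[:,:,::-1],(400,300))
o=np.zeros((347,800,3),np.uint8);o[:,:400]=l;o[:300,400:]=r
cv2.imwrite('pics/c3.png',o)
E
```

```text
(no output)
```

View pics/c3.png

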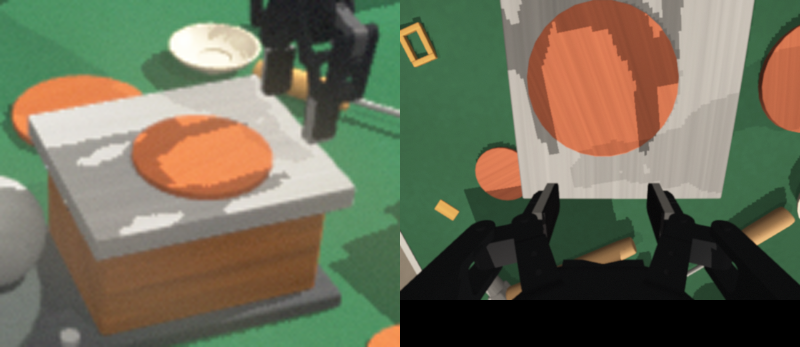

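```bash
python3 - <<'E'
from h import *
for z in (.106,.114,.118):
    q=ray('wrist',[(240,297),(405,297),(320,315)],z)[:,:2]; print(z,np.round(q@EX,4),np.round(q@EY,4))
tcp=np.array([.621,.2077]); print(tcp@EX,tcp@EY)
a=cv2.imread('pics/w3.png')
cv2.imwrite('pics/c4.png',cv2.resize(a[200:400,140:500],(792,440),interpolation=2))
E
```

```text
0.106 [0.6185 0.5317 0.5764] [0.3269 0.3269 0.3375]
0.114 [0.6164 0.5336 0.5763] [0.3228 0.3228 0.3329]
0.118 [0.6153 0.5346 0.5762] [0.3207 0.3207 0.3306]
0.57330498 0.31644632
```

View pics/c4.png

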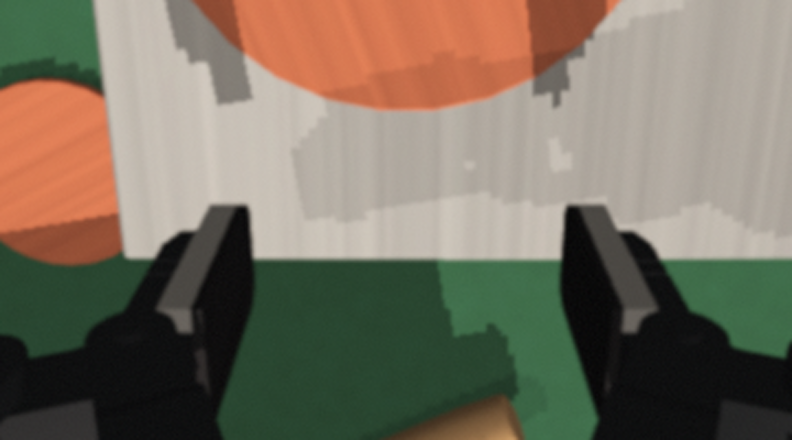

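```bash
python3 - <<'E'
from h import *
def pts(n,p): return [ray(n,[p],z)[0] for z in (.1,.2)]
for wp in ((253.6,293.2),(235,293)):
  for sp in ((429,232),(426,231)):
    (a,b),(c,d)=pts('wrist',wp),pts('scene',sp)
    u,v=b-a,d-c; s=np.linalg.lstsq(np.c_[u,-v],c-a,rcond=None)[0]
    P,Q=a+s[0]*u,c+s[1]*v; print(wp,sp,P,Q,np.linalg.norm(P-Q))
L,R=(253.6,293.2),(396.8,293.2)
for z in (.106,.12,.13,.14,.15):
    q=ray('wrist',[L,R],z); print(z,np.linalg.norm(q[0]-q[1]),q.mean(0)[:2]@EX,q.mean(0)[:2]@EY)
E
```

```text
(253.6, 293.2) (429, 232) [0.65045549 0.19509623 0.13644526] [0.65364724 0.20307594 0.1410494 ] 0.009749930736219842
(253.6, 293.2) (426, 231) [0.64915801 0.19314952 0.14071867] [0.65101004 0.19786451 0.14342885] 0.005745103639043341
(235, 293) (429, 232) [0.6564072  0.19117192 0.14184177] [0.659121   0.19809095 0.14589458] 0.008465398990025963
(235, 293) (426, 231) [0.65493003 0.18934443 0.14595082] [0.65636369 0.1930647  0.14812078] 0.004539221382233383
0.106 0.07501057185152027 0.5736341642002875 0.3246746972745596
0.12 0.06889411325293386 0.5736633602483543 0.31763450086260175
0.13 0.0645252142539437 0.5736842145684019 0.31260578913977466
0.14 0.06015631525495353 0.5737050688884496 0.30757707741694756
0.15 0.05578741625596326 0.5737259232084972 0.3025483656941205
```

Both views put the fingertips at about z=0.14, so they are still clear of the block. I'll continue down.

carry_out:
  motion: [60,0,0,-2,0,0,0,60,0,0,-4,0,0,0,60,0,0,-6,0,0,0,60,0,0,-8,0,0,0,60,0,0,-10,0,0,0,60,0,0,-12,0,0,0,60,0,0,-12,0,0,0,60,0,0,-12,0,0,0]

```text
time: 11.12
tcp_pos: [0.6209, 0.2076, 0.0936]
tool_rot: [[-0.18, -0.984, -0.0], [-0.984, 0.18, -0.0], [0.0, 0.0, -1.0]]
contact_force: [-0.8, 0.6, -0.1]
width: 0.0601
grip_force: 0.0
```

```bash
python3 - <<'E'
from h import *
a=cap('wrist','w4.png');s=manip.get_state();print(s['tcp_pos'],s['contact_force'])
g=cv2.cvtColor(a,cv2.COLOR_RGB2GRAY)
# inner edges of dark fingers per row
for r in range(280,345,6):
    row=g[r]; d=np.where(row<45)[0]; l=d[(d<320)&(d>180)]; rr=d[(d>320)&(d<460)]
    print(r,l.max() if len(l) else None, rr.min() if len(rr) else None, g[r,320])
E
```

```text
[0.62098983 0.2076449  0.09370238] [-0.09107434  0.20809331  1.40277721]
280 None None 170
286 None None 169
292 None None 170
298 252 397 169
304 252 397 169
310 252 397 185
316 253 396 188
322 253 396 186
328 254 396 187
334 255 395 57
340 254 396 58
```

carry_out:
  motion: [60,0,0,-1.5,0,0,0,60,0,0,-3,0,0,0,60,0,0,-4,0,0,0,60,0,0,-5,0,0,0,60,0,0,-6,0,0,0,60,0,0,-7,0,0,0,60,0,0,-7,0,0,0,60,0,0,-7,0,0,0]

```text
time: 11.83
tcp_pos: [0.621, 0.2076, 0.0866]
tool_rot: [[-0.18, -0.984, -0.0], [-0.984, 0.18, -0.0], [0.0, 0.0, -1.0]]
contact_force: [0.1, 0.7, -0.4]
width: 0.0601
grip_force: 0.0
```

```bash
python3 - <<'E'
from h import *
s=manip.get_state();print(s['tcp_pos'],s['contact_force'])
b=cap('scene','s4.png');a=cap('wrist','w5.png')
l=cv2.resize(b[180:310,310:460,::-1],(400,347),interpolation=2)
r=cv2.resize(a[200:400,140:500,::-1],(400,222))
o=np.zeros((347,800,3),np.uint8);o[:,:400]=l;o[:222,400:]=r
cv2.imwrite('pics/c5.png',o)
E
```

```text
[0.62096412 0.20762267 0.08664165] [ 0.07553046  0.68639971 -0.3538181 ]
```

View pics/c5.png

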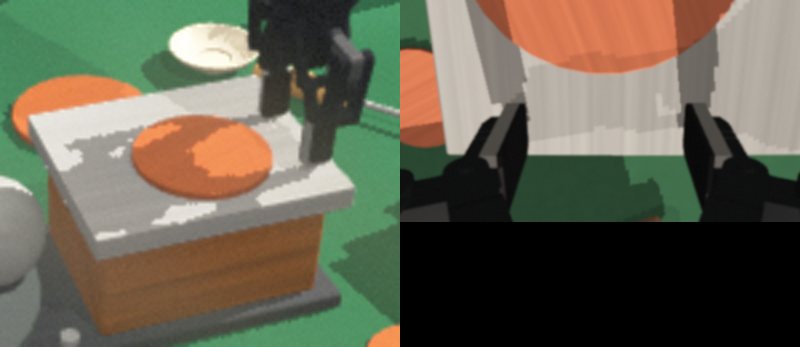

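Both tips are now just above the block's top, inside its rear edge. I'll do a final touch-down.

carry_out:
  motion: [60,0,0,-0.5,0,0,0,60,0,0,-1,0,0,0,60,0,0,-1.5,0,0,0,60,0,0,-2,0,0,0,60,0,0,-2.5,0,0,0,60,0,0,-2.5,0,0,0,60,0,0,-2.5,0,0,0,60,0,0,-2.5,0,0,0]

```text
time: 12.6
tcp_pos: [0.621, 0.2077, 0.0842]
tool_rot: [[-0.18, -0.984, 0.0], [-0.984, 0.18, 0.0], [-0.0, -0.0, -1.0]]
contact_force: [-0.2, -0.4, -0.1]
width: 0.0602
grip_force: 0.0
```

carry_out:
  motion: [60,0,0,-0.5,0,0,0,60,0,0,-1,0,0,0,60,0,0,-1.5,0,0,0,60,0,0,-2,0,0,0,60,0,0,-2,0,0,0,60,0,0,-2,0,0,0,60,0,0,-2,0,0,0,60,0,0,-2,0,0,0]

```text
time: 13.27
tcp_pos: [0.6212, 0.2077, 0.0838]
tool_rot: [[-0.18, -0.984, 0.002], [-0.984, 0.18, 0.0], [-0.001, -0.002, -1.0]]
contact_force: [-5.5, -2.3, 18.5]
width: 0.0599
grip_force: 9.2
```

Contact came at TCP z≈0.084, so at this opening the tips sit about 34 mm behind the reported TCP. I'll rise to clear the block by 1.5 mm and push in a V.

carry_out:
  motion: [60,0,0,3.6,0,0,0,60,0,0,3.6,0,0,0,60,-1.5,-8,3.6,0,0,0,60,-3,-15,3.6,0,0,0,60,-4,-21,3.6,0,0,0,60,-6,-27,3.6,0,0,0,60,-8,-33,3.6,0,0,0,60,-10,-38,3.6,0,0,0]

```text
time: 13.93
tcp_pos: [0.6107, 0.1688, 0.0857]
tool_rot: [[-0.181, -0.984, -0.0], [-0.984, 0.181, 0.0], [-0.0, 0.0, -1.0]]
contact_force: [0.6, 1.0, -0.1]
width: 0.06
grip_force: 0.7
```

carry_out:
  motion: [60,-3,-7,0,0,0,0,60,-6,-15,0,0,0,0,60,-9,-23,0,0,0,0,60,-12,-31,0,0,0,0,60,-15,-39,0,0,0,0,60,-17,-46,0,0,0,0,60,-18,-50,0,0,0,0,60,-19,-54,0,0,0,0]

```text
time: 14.6
tcp_pos: [0.5919, 0.1151, 0.0858]
tool_rot: [[-0.181, -0.984, 0.0], [-0.984, 0.181, 0.0], [-0.0, -0.0, -1.0]]
contact_force: [1.3, 2.2, 0.1]
width: 0.0603
grip_force: 0.8
```

```bash
python3 - <<'E'
from h import *
s=manip.get_state();t=s['tcp_pos'];print(t,s['contact_force'],t[:2]@EX,t[:2]@EY)
a=cap('wrist','w6.png')
p=proj('wrist',[[*(EX*.5589+EY*.162),.124]])[0]; print(p)
d=disc('wrist',a,.124,tuple(map(float,p)),False); print(d and (d[0]@EX,d[0]@EY,d[1]))
b=cap('top','top6.png');p=proj('top',[[*(EX*.5589+EY*.162),.124]])[0]
d=disc('top',b,.124,(float(p[0]+15),float(p[1])),False); print(d and (d[0]@EX,d[0]@EY,d[1]))
o=np.zeros((480,800,3),np.uint8);o[:,:480]=a[:,80:560,::-1];o[:320,480:]=cv2.resize(b[150:310,260:420,::-1],(320,320),interpolation=2);cv2.imwrite('pics/c6.png',o)
E
```

```text
[0.59187832 0.11509063 0.08584277] [1.30594332 2.2487712  0.07580043] 0.5613861496971423 0.22009636404488309
[332.97516166 178.20400301]
(np.float64(0.5620165189294388), np.float64(0.169342623960164), np.float64(0.04930161925971861))
None
```

```bash
python3 - <<'E'
from h import *
a=cv2.imread('pics/w6.png')
ax=EX*.5589;
for off in (-.07,-.062,.062,.07):
    e=np.arange(.115,.165,.0005); P=np.array([[*(EX*(.5589+off)+EY*q),.118] for q in e]); px=proj('wrist',P)
    g=cv2.GaussianBlur(a,(3,3),0); v=np.array([g[int(round(y)),int(round(x))].astype(float) if 0<=y<480 and 0<=x<640 else [0,0,0] for x,y in px]).sum(1)
    dv=v[4:]-v[:-4]; k=np.argsort(-np.abs(dv))[:4]; print(off,np.round(e[k+2],4),dv[k],px[0].round())
print('crown px',proj('wrist',[[.5653,-.0140,.12],[.566,-.0116,.12]]))
for f,n in (('top2','top'),('top3','top'),('scene2','scene'),('w6','wrist')):
    im=cv2.imread(f'pics/{f}.png',0); c=proj(n,[[.566,-.0116,.08]])[0]; ed=proj(n,[[.606,-.0116,.08],[.526,-.0116,.08]]); r=np.linalg.norm(ed[0]-ed[1])/2
    x0,y0=int(max(c[0]-2*r,0)),int(max(c[1]-2*r,0)); sub=im[y0:int(c[1]+2*r),x0:int(c[0]+2*r)]
    print(f,c,r,sub.shape)
    if min(sub.shape)<20: continue
    S=4 if r<60 else 1; sub=cv2.resize(sub,None,fx=S,fy=S,interpolation=2)
    H=cv2.HoughCircles(sub,cv2.HOUGH_GRADIENT_ALT if 0 else cv2.HOUGH_GRADIENT,1,10,param1=120,param2=15,minRadius=int(r*S*.9),maxRadius=int(r*S*1.12))
    if H is not None:
        for h in H[0][:3]:
            q=ray(n,[(x0+h[0]/S-.4,y0+h[1]/S-.4)],.08)[0]; print('  ',h[:2]/S+[x0,y0],h[2]/S,'ex,ey',q[:2]@EX,q[:2]@EY)
E
```

```text
-0.07 [0.143  0.1425 0.1435 0.144 ] [336. 300. 280. 208.] [533.  42.]
-0.062 [0.143  0.1435 0.1425 0.144 ] [330. 258. 247. 186.] [510.  41.]
0.062 [0.1635 0.143  0.1425 0.142 ] [169. 129. 122. 104.] [156.  41.]
0.07 [0.143  0.1425 0.142  0.1435] [125. 124.  89.  79.] [134.  41.]
crown px [[335.38232645 -51.74562314]
 [334.54480791 -42.97189231]]
top2 [341.72853618 224.62058577] 19.809805870033763 (79, 79)
top3 [341.72853618 224.62058577] 19.809805870033763 (79, 79)
scene2 [305.79659113 266.59192621] 14.592111010299101 (58, 58)
   [309.625 262.375] 13.0875 ex,ey 0.5470079842735387 0.10085350732783849
w6 [332.11186772  -3.33869565] 93.28710552587897 (183, 373)
```

Front edge is at ey=0.143 and crown at about (ex 0.559, ey 0.091), with the disc at (0.562, 0.169). I'll push on slowly, correcting the sideways offset first.

carry_out:
  motion: [60,-1.6,-4,0,0,0,0,60,-3.2,-8,0,0,0,0,60,-4.8,-12,0,0,0,0,60,-5.9,-15,0,0,0,0,60,-6.4,-18,0,0,0,0,60,-7,-21,0,0,0,0,60,-7.5,-24,0,0,0,0,60,-8,-27,0,0,0,0]

```text
time: 15.37
tcp_pos: [0.584, 0.0884, 0.0858]
tool_rot: [[-0.18, -0.984, 0.0], [-0.984, 0.18, 0.0], [-0.0, -0.0, -1.0]]
contact_force: [0.2, 2.5, -0.1]
width: 0.0599
grip_force: 1.0
```

carry_out:
  motion: [60,-0.6,-3.5,0,0,0,0,60,-1.3,-7,0,0,0,0,60,-1.9,-10.5,0,0,0,0,60,-2.6,-14,0,0,0,0,60,-3.2,-17.5,0,0,0,0,60,-3.9,-21,0,0,0,0,60,-4.5,-24,0,0,0,0,60,-4.8,-26,0,0,0,0]

```text
time: 16.03
tcp_pos: [0.5791, 0.0622, 0.0858]
tool_rot: [[-0.181, -0.984, 0.0], [-0.984, 0.181, -0.0], [0.0, -0.0, -1.0]]
contact_force: [0.7, 1.8, 1.0]
width: 0.0599
grip_force: 1.1
```

```bash
cat > m.py <<'E'
from h import *
import sys
k=sys.argv[1]
s=manip.get_state();t=s['tcp_pos'];print(s['time'],t,s['contact_force'],'tcp ex ey',t[:2]@EX,t[:2]@EY)
a=cap('wrist','w%s.png'%k); b=cap('top','t%s.png'%k); c=cap('scene','s%s.png'%k)
g=(EX*.5589+EY*(t[:2]@EY-.051)); P=[[*g,.126]]
for n,im in (('wrist',a),('top',b),('scene',c)):
    p=proj(n,P)[0]
    hsv=cv2.cvtColor(im,cv2.COLOR_RGB2HSV)
    d=disc(n,im,.1255,(float(p[0]),float(p[1])),False); print(n,p,d and (d[0]@EX,d[0]@EY,d[1]))
E
python3 m.py 7
```

```text
16.0333 [0.57912488 0.06224091 0.08582302] [0.73389959 1.79331212 0.9813106 ] tcp ex ey 0.5583865202262257 0.16581011096518883
wrist [324.76652098 196.70316815] (np.float64(0.5589876298485223), np.float64(0.115235931391244), np.float64(0.04910967145001555))
top [330.1678567  217.97357127] None
scene [317.26233856 244.65417637] (np.float64(0.6012184479979448), np.float64(0.19188647531304923), np.float64(0.111532010555605))
```

carry_out:
  motion: [60,-0.5,-3,0,0,0,0,60,-1.1,-6,0,0,0,0,60,-1.6,-9,0,0,0,0,60,-2.2,-12,0,0,0,0,60,-2.7,-15,0,0,0,0,60,-3.2,-17.5,0,0,0,0,60,-3.5,-19,0,0,0,0,60,-3.7,-20,0,0,0,0]

```text
time: 16.85
tcp_pos: [0.5755, 0.0424, 0.0858]
tool_rot: [[-0.181, -0.984, 0.0], [-0.984, 0.181, 0.0], [-0.0, -0.0, -1.0]]
contact_force: [1.3, 2.5, 0.5]
width: 0.0598
grip_force: 1.1
```

```bash
python3 m.py 8
```

```text
16.85 [0.57545558 0.04238282 0.08581174] [1.2986915  2.46159095 0.47371652] tcp ex ey 0.5583637690996845 0.14561501450387623
wrist [324.74244249 196.69990541] (np.float64(0.559013994228087), np.float64(0.09502068105999892), np.float64(0.04927914452628305))
top [340.93199924 218.74380893] None
scene [306.76784621 246.66581764] (np.float64(0.6045623718209258), np.float64(0.18139735576112317), np.float64(0.1093393944187026))
```

carry_out:
  motion: [60,-0.1,-0.7,0,0,0,0,60,-0.25,-1.4,0,0,0,0,60,-0.4,-2.1,0,0,0,0,60,-0.5,-2.8,0,0,0,0,60,-0.6,-3.4,0,0,0,0,60,-0.7,-4,0,0,0,0,60,-0.8,-4.4,0,0,0,0,60,-0.8,-4.4,0,0,0,0]

```text
time: 17.67
tcp_pos: [0.5746, 0.0381, 0.0857]
tool_rot: [[-0.181, -0.984, -0.0], [-0.984, 0.181, -0.0], [0.0, 0.0, -1.0]]
contact_force: [0.3, 1.0, 0.7]
width: 0.0598
grip_force: 0.9
```

```bash
python3 m.py 9; python3 - <<'E'
from h import *
a=cv2.imread('pics/w9.png')
# block edge + disc rear rim along side lines, edge at z .118
g=cv2.GaussianBlur(a,(3,3),0)
for off in (-.07,-.062,.062,.07):
    e=np.arange(.125,.165,.0005); px=proj('wrist',[[*(EX*(.5589+off)+EY*q),.118] for q in e])
    v=np.array([g[int(round(y)),int(round(x))].astype(float) for x,y in px]).sum(1)
    dv=v[4:]-v[:-4]; k=np.argsort(-np.abs(dv))[:3]; print(off,np.round(e[k+2],4),dv[k])
E
```

```text
17.6667 [0.57461108 0.03812826 0.08572105] [0.27905708 1.033125   0.7006025 ] tcp ex ey 0.558301493693352 0.14127772154681933
wrist [324.71006711 196.88176466] (np.float64(0.5590026001850004), np.float64(0.09051415432179864), np.float64(0.049348760577785464))
top [343.24410283 218.90949151] None
scene [304.49870507 247.10077221] (np.float64(0.6139067843357582), np.float64(0.1734655870427559), np.float64(0.10289093377665295))
-0.07 [0.1435 0.143  0.144 ] [239. 232. 201.]
-0.062 [0.1595 0.159  0.16  ] [-530. -477. -406.]
0.062 [0.1595 0.159  0.16  ] [-491. -442. -426.]
0.07 [0.143  0.1435 0.1425] [271. 261. 230.]
```

carry_out:
  motion: [60,0.1,0.5,0,0,0,0,60,0.2,1,0,0,0,0,60,0.4,2,0,0,0,0,60,0.5,3,0,0,0,0,60,0.9,5,0,0,0,0,60,1.3,7,0,0,0,0,60,1.5,8,0,0,0,0,60,1.5,8,0,0,0,0]

```text
time: 18.48
tcp_pos: [0.5762, 0.0465, 0.0857]
tool_rot: [[-0.18, -0.984, -0.0], [-0.984, 0.18, -0.0], [0.0, 0.0, -1.0]]
contact_force: [-0.1, 0.2, -0.8]
width: 0.0604
grip_force: 0.0
```

```bash
sed -i 's/-.051)/-.059)/' m.py; python3 m.py 10; sleep 0; python3 - <<'E'
from h import *
a=cv2.imread('pics/w10.png'); s=cv2.imread('pics/s10.png')
o=np.zeros((480,800,3),np.uint8)
o[:360,:480]=cv2.resize(a,(480,360)); o[:320,480:]=cv2.resize(s[195:295,255:355],(320,320),interpolation=2)
cv2.imwrite('pics/c10.png',o)
E
```

```text
18.4833 [0.57618777 0.04654301 0.08574861] [-0.0556099   0.15738182 -0.84639313] tcp ex ey 0.5583326197049489 0.14983921977535297
wrist [324.84878401 176.14376305] (np.float64(0.5591251831386791), np.float64(0.0905942106759729), np.float64(0.0495131971896847))
top [342.94477989 218.88803764] None
scene [304.79277015 247.04440522] (np.float64(0.6036372649998065), np.float64(0.1794606177118256), np.float64(0.10989293853104047))
```

View pics/c10.png

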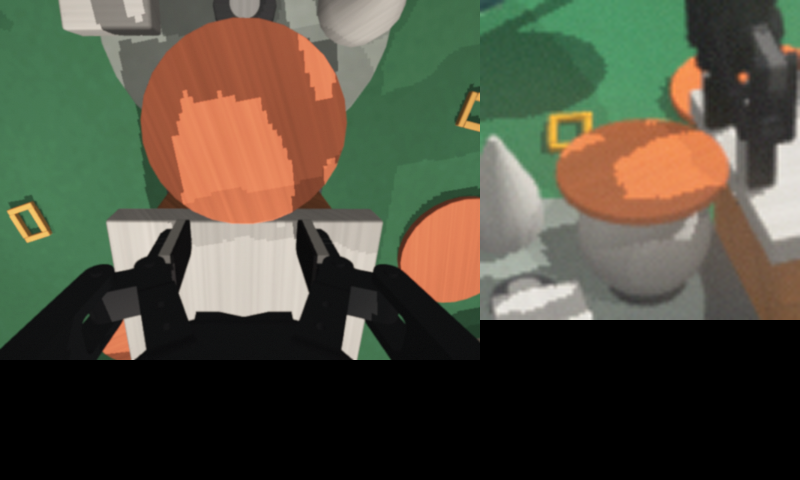

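The wrist view shows the disc whole at (243,120) with a clear pose. The scene view shows it resting on the ball's top beside the block, with the fingers off it. I'll check tilt and drift by casting the rim rays onto a tilted plane, then retreat.

```bash
cat > tilt.py <<'E'
from h import *
from scipy.optimize import least_squares
import sys
def tilt(n,f,near):
    im=cv2.imread(f); d=disc(n,im,.126,near)
    c=d[2]; A=ray(n,c,.1);B=ray(n,c,.2)
    def pts(p):
        N=np.array([-p[3],-p[4],1]); C=np.array([*(EX*p[0]+EY*p[1]),p[2]]); N[:2]=EX*-p[3]+EY*-p[4]
        s=((C-A)@N)/((B-A)@N); return A+(B-A)*s[:,None]-C
    f=lambda p: np.r_[(np.linalg.norm(pts(p),axis=1)-.0498)*1e3,(p[2]-.126)*2e3]
    r=least_squares(f,[.559,.091,.126,0,0],loss='soft_l1',x_scale=[.01,.01,.01,.1,.1]); print(n,r.x[:3],'slope deg ex,ey',np.degrees(r.x[3:]),'cost',r.cost,len(c))
E
python3 - <<'E'
from tilt import *
for k,near in (('8',(325.,197.)),('9',(325.,197.)),('10',(325.,176.))): 
    # wrist calib is for the present pose; w8/w9 poses differ only by shift
    if k=='10': tilt('wrist','pics/w10.png',near)
print(proj('scene',[[*(EX*.559+EY*.0906),.126]]))
tilt('scene','pics/s10.png',(305.,247.))
E
```

```text
wrist [0.55869268 0.09081229 0.12483256] slope deg ex,ey [ 1.19934533 -0.40236038] cost 14.619098971625958 778
[[304.68154173 247.09852644]]
scene [ 1.2293947  -0.06301088  0.56556106] slope deg ex,ey [-293.40980764  -62.88818282] cost 878.3663440410021 447
```

Tilt is about 1° and the rim clears the block by about 2.4 mm. I'll back away and up.

carry_out:
  motion: [60,1,6,0,0,0,0,60,3,15,0,0,0,0,60,5,28,0,0,0,0,60,7,40,2,0,0,0,60,7,40,20,0,0,0,60,7,40,45,0,0,0,60,7,40,70,0,0,0,60,7,40,70,0,0,0]

```text
time: 19.3
tcp_pos: [0.5851, 0.0877, 0.1603]
tool_rot: [[-0.179, -0.984, 0.006], [-0.984, 0.179, 0.0], [-0.001, -0.006, -1.0]]
contact_force: [0.2, -0.5, 0.3]
width: 0.0599
grip_force: 0.0
```

carry_out:
  motion: [60,0,0,0,0,0,0,60,0,0,0,0,0,0,60,0,0,0,0,0,0,60,0,0,0,0,0,0,60,0,0,0,0,0,0,60,0,0,0,0,0,0,60,0,0,0,0,0,0,60,0,0,0,0,0,0]

```text
time: 19.97
tcp_pos: [0.5831, 0.0862, 0.1557]
tool_rot: [[-0.181, -0.984, -0.0], [-0.984, 0.181, 0.0], [0.0, 0.0, -1.0]]
contact_force: [-0.5, 0.2, -0.5]
width: 0.0602
grip_force: 0.0
```

```bash
python3 - <<'E'
from tilt import *
im=cap('wrist','w11.png'); p=proj('wrist',[[*(EX*.559+EY*.0906),.126]])[0]; print(p)
tilt('wrist','pics/w11.png',(float(p[0]),float(p[1])))
s=manip.get_state(); print(s['time'],s['tcp_pos'])
E
```

```text
[323.87447522  76.93008288]
wrist [0.55890223 0.09087449 0.12577354] slope deg ex,ey [ 0.11240624 20.08100553] cost 878.3984309500822 569
20.0167 [0.58316386 0.08620187 0.15571752]
```

```bash
sed -i 's/c=d\[2\];/c=d[2]; c=c[(c[:,1]>3)];/' tilt.py; python3 - <<'E'
from tilt import *
tilt('wrist','pics/w11.png',(324.,77.))
cap('wrist','w12.png'); tilt('wrist','pics/w12.png',(324.,77.))
E
```

```text
wrist [0.55765119 0.09195404 0.12551875] slope deg ex,ey [ 6.01991098 -5.16630208] cost 10.622426353946786 421
wrist [0.5600936  0.09190861 0.12542375] slope deg ex,ey [-5.65447517 -4.78723319] cost 10.803115406882798 421
```

The partly cut-off contour is ill-conditioned. I'll move the camera, well above the disc, so it sees the whole disc.

carry_out:
  motion: [60,0,0,20,0,0,0,60,-2,-10,40,0,0,0,60,-4,-20,40,0,0,0,60,-6,-32,40,0,0,0,60,-8,-44,40,0,0,0,60,-8,-44,40,0,0,0,60,-8,-44,40,0,0,0,60,-8,-44,40,0,0,0]

```text
time: 20.73
tcp_pos: [0.5749, 0.0422, 0.1952]
tool_rot: [[-0.181, -0.983, -0.001], [-0.983, 0.181, 0.0], [-0.0, 0.001, -1.0]]
contact_force: [-0.0, 0.6, 0.2]
width: 0.06
grip_force: 0.0
```

```bash
python3 - <<'E'
from tilt import *
for k in (13,14):
    cap('wrist',f'w{k}.png'); p=proj('wrist',[[*(EX*.559+EY*.0906),.126]])[0]; print(p)
    tilt('wrist',f'pics/w{k}.png',(float(p[0]),float(p[1])))
    d=disc('wrist',cv2.imread(f'pics/w{k}.png'),.126,(float(p[0]),float(p[1]))); print(d[0]@EX,d[0]@EY,d[1],d[2].min(0),d[2].max(0))
print(manip.get_state()['time'])
E
```

```text
[323.81357508 157.29315303]
wrist [0.5587281  0.0914538  0.12573139] slope deg ex,ey [ 1.66337329 -1.55619249] cost 16.25424580189671 435
0.559068627388313 0.09115995390002724 0.049648993848007 [248  76] [400 230]
[323.91001658 157.05658375]
wrist [0.55870639 0.09139568 0.12572739] slope deg ex,ey [ 1.73846144 -1.89388247] cost 19.3657328563996 434
0.5590592055645054 0.09103601238175102 0.049625024755019294 [248  76] [400 229]
20.8333
```

```bash
python3 -c "
from cell import manip
print(manip.finish_job())"
```

```text
the job is handed in; nothing more can be done
None
```

The turret is one click on with the ball next to the block. The disc rests balanced on the ball, tilted about 2° and about 2 mm clear of the block, and the job is handed in at about 21 s; no verdict was returned.

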